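# Turn the bush plate in the push tester and hold the proof load

## Task

The brass plate standing in the lever push tester has the collar of its nylon bush towards the probe: lift it out, turn it round and seat it fully home and upright in the same slots, plain face towards the probe. Then bring the spring-return ball lever down until the gauge needle, pushed by the plate, stands between the two black limit markers on the dial (aim midway, 30 N), never letting it run to the end of its scale, and finish while still holding the lever there: do not let go. Leave the other things on the counter where they are.

Things in the scene. Friction and masses are not known exactly. Their poses are not given: they have to be found in the camera images.
- tester: Horizontal lever push tester, fixed. Grey base 104 mm wide (y), x = -292 to 58 mm, 22 mm high. Origin on the counter under the middle of the plate nest; +x is the push direction (probe towards plate), z up. From the nest towards -x follow the carriage with the dial gauge, then the gearbox (x = -238 to -172 mm, |y| under 48 mm, up to z = 116 mm) with the lever.
- nest (a point): Middle of the nest's seat, 34 mm above the counter. Two steel posts 48 mm apart face each other along the tester's y, with upright grooves 10.4 mm wide in x and 63 mm apart over their bottoms in y. The posts are 36 mm thick in x, 87 mm over all in y, and end 50 mm above the seat, their flared lead-ins 59 mm above it. Open above.
- plate: Brass plate 110 mm tall (z), 60 wide (y), 8 thick (x), 0.3 to 0.6 kg, standing in the nest, its top 50 mm clear of the posts. Origin: middle of its bottom edge. A white nylon bush sits 45 mm above that edge: its round collar, 28 mm across, stands 7 mm proud of the plate's -x face; the +x face is plain. At the start its axes agree with the tester's (collar to the probe).
- collar (a point): Middle of the outer end of the bush collar on the plate: 11 mm from the plate's middle plane, 45 mm above its bottom edge.
- lever_angle (a joint): Lever angle in rad: 0 raised (rest), grows as the ball is pressed down, stop at 1.22. 1 rad drives the carriage 25 mm towards the nest. With the plate turned right the probe meets it at about 0.69 rad and the gauge reads 30 N at about 0.93 rad (collar still to the probe: contact at about 0.3 to 0.4). A spring returns it to 0 when let go; it takes about 10 N at the ball at 30 N.
- lever: The steel lever rod, 12 mm thick, with its ball. Origin on its axis, which lies along the tester's y 85 mm above the counter, 205 mm from the nest on the tester's -x side. The ball's centre is 170 mm from it, on the side away from the nest, at an elevation of (0.960 - lever angle) rad: it goes down and away from the nest.
- ball (a point): Centre of the black ball at the lever's free end, 35 mm across; 224 mm above the counter at rest, about 90 mm at 30 N. The ball can be gripped across, or pushed from above.
- dial (a point): Middle of the round gauge dial, 72 mm across, white with a black needle, lying face up 105 mm above the counter; 113 mm from the nest on the tester's -x side at rest. It travels with the carriage.
- needle (a joint): Gauge needle angle in rad, clockwise from above: 0 with nothing on the probe, 0.0785 rad per N, 4.71 (60 N) at the end of the scale. The two black limit markers on the rim stand at 1.96 rad (25 N) and 2.75 rad (35 N); midway, at 2.36 rad (30 N), the needle points along the tester's -y. The probe yields 1 mm per 5 N.
- probe: Steel probe of the gauge, a 10 mm rod along the tester's x, 79 mm above the counter, with a round pressing end 18 mm across. Its frame at rest is the tester's frame; it moves with the carriage.
- probe_tip (a point): Middle of the probe's pressing face; at rest 20 mm from the nest's middle on the tester's -x side, 79 mm above the counter.
- mug: Blue enamel mug of pencils, 80 mm across, 160 mm tall with the pencils; origin under its middle.
- thread_ring: Black steel thread ring gauge, 48 mm across, 14 mm high, lying; origin under its middle.
- loupe: Round glass loupe in a brass frame 60 mm across, 14 mm high, with a thin brass handle of 60 mm along its +x; origin under the middle of the glass.
- spindle: Loose brass tap spindle, 78 mm long, lying along its x axis, hexagon 23 mm across flats; origin under its middle.
- caliper: Steel digital caliper lying flat, 240 mm long along its x axis; origin under its middle.
There are look-alikes about, which are no part of the job. Leave any pink or purple look-alike of the plate alone.

How it is judged:
By the outcome, as a careful person would: the job done as asked, in the order asked, and still so for the second after the job is handed in, while the arm keeps its last pose, push and grip.
It also fails if it takes over 67 s, if anything falls off the work surface, if the arm or the gripper's body presses on something with over 40 N, if the wrist force passes 120 N, or if a joint passes its speed limit or range.

## Robot

A 7-joint arm with a two-finger parallel gripper is mounted at the origin on the work surface. World frame = base frame: x ahead of the robot, y to its left, z up, the work surface at z = 0. Lengths are in m, angles in rad, forces in N, time in s.
With the tool pointing down it reaches from about 0.35 to 0.775 m from the base axis. Payload 3.1 kg.
Tool frame: the origin (TCP) lies where the fingers leave the gripper's body, on its centre line; the fingertips stand 73 mm ahead of it and the grasp point (between the pads) lies 54 mm ahead of it; z points along the fingers, y is the line along which they close (so a half turn about z gives the same grasp; the last joint's range is limited). The gripper opens to 85 mm and grips with 20 to 120 N. Pads are 22 mm wide; open, the fingers measure 114 mm over their backs; the gripper's body (76 mm by 85 mm) begins 54 mm behind the grasp point. The pads swing forward as they close: fully open they stand 13 mm farther back than shut.
Start: joints at [-1.298, 0.311, 0.014, 1.512, -0.004, 1.319, -0.027], TCP at [0.17, 0.523, 0.304] pointing down, gripper open.
Joint ranges: [-2.7, 2.7], [-0.3, 1.91], [-1.27, 1.3], [0.12, 2.57], [-1.44, 4.58], [0.2, 2.03], [-3.05, 3.05]. Speed limits (rad/s): [2.79, 2.79, 3.14, 3.14, 3.14, 3.14, 3.14].

## Interface

Orientations are given as a 3x3 rotation matrix whose columns are the frame's x, y, z axes.
In Python, from cell import r gives the robot as it stands.
- The arm moves only by the tool step_arm, never from a script. Its arguments are lists of equal length, an entry for each row: "delta_pos": the shift along the tool's x, y, z each as a share of 20 mm, from -1 to 1, a list of three; "rotation": the turn, a rotation vector about the tool's x, y, z each as a share of 4 degrees, from -1 to 1, a list of three; "grip": the closure, from 0 (fully open) to 1 (shut). In form: {"delta_pos": [[x, y, z], ...], "rotation": [[rx, ry, rz], ...], "grip": [grip, ...]}. A call has 1 to 5 rows; each row shifts and turns the commanded pose from where the row before left it, along the tool's axes as they then stand; what a row does not reach is not made up. A row lasts 1/12 s, in which the tool goes at most 41.7 mm and 7.16 degrees, less where a joint would pass 70% of its speed; a pose out of reach is approached as far as the arm can. A call with a number of a shift or a turn outside -1 to 1 is refused whole. A call with a gripper value outside its range is refused whole. The fingers move at their own pace and stop on an object; "squeeze" is the grip in N (left out, the last holds). Time passes only in rows, so rows that do not move let the fingers close. It gives the time, the measured TCP pose, the force, the opening and the grip force at its end, in the units of the state.
- r.observe(): the state, without advancing time (a new reading comes with each control period).
- r.read_camera(name): name is "scene" or "top"; returns the picture (480x640x3 uint8, red, green, blue); there is no depth.
- r.get_calibration(name): a dict with "camera_matrix" (3x3 intrinsics, pixels), "k1" (the pictures are not rectified: a ray, as slopes to the right and down, at radius r is drawn at 1 + k1 r^2 times it, then the intrinsics apply), "R" (3x3) and "t" (3): a world point X has camera coordinates R X + t. Camera axes: x right, y down, z forward; pixel columns grow to the right and rows downward; lengths in m; the calibration is good to about 2 mm. A picture is of the moment at which its call begins. get_calibration takes no time and is no camera call.
- r.finish_job(): hands the job in; it is judged then, once.
The state is a dict: "clock": time; "joints": joint angles; "dq": joint speeds; "effort": joint torques, N m; "position": TCP position; "eef_rot": TCP orientation; "wrist_force": force on the tool from outside, world axes, zero at the start; "ft_torque": the same for the moment, N m; "finger_gap": opening from 0.0 (shut) to 1.0 (fully open); "finger_force": force on a finger pad.
Only numpy, scipy, OpenCV 4.12 (cv2) and the standard library are available. Lean on these libraries where they do the work, as an engineer would, in place of code of your own. Each camera call takes 0.05 s, during which the arm holds its last target. There are 200 camera calls.

## Working session

There is one attempt and no reset: what is moved stays moved. The work goes in short steps, Python scripts to look and compute and a tool call to move; the robot and the scene stay as the last step left them, time stands still between calls to the robot, and variables do not carry over. Pictures are saved under pics/ and viewed, at most 10 in all, crops included, and the job is handed in when it is done.

Besides the shell and the picture viewer there is one more tool, called after "Emit:" in YAML: its name, and indented under it one key for each argument. step_arm: Moves the arm, as the interface text tells. Its arguments: {"type":"object","properties":{"delta_pos":{"type":"array"},"rotation":{"type":"array"},"grip":{"type":"array"},"squeeze":{"type":"number"}},"required":["delta_pos","rotation","grip"]}

```bash
mkdir -p pics; python3 - <<'E'
from cell import r
import cv2,numpy as np
np.set_printoptions(precision=4,suppress=True)
for n in("scene","top"):
    im=r.read_camera(n); cv2.imwrite(f"pics/{n}0.png",im[:,:,::-1]); c=r.get_calibration(n); print(n,c)
s=r.observe(); print(s)
E
ls
```

```text
scene {'camera_matrix': array([[514.3422,   0.    , 325.896 ],
       [  0.    , 514.3422, 247.2003],
       [  0.    ,   0.    ,   1.    ]]), 'k1': -0.15208034117881042, 'R': array([[-0.5435,  0.8394, -0.0074],
       [ 0.6214,  0.3964, -0.6758],
       [-0.5643, -0.3719, -0.737 ]]), 't': array([ 0.3707, -0.2047,  1.3766])}
top {'camera_matrix': array([[436.6424,   0.    , 319.4478],
       [  0.    , 436.6424, 234.7432],
       [  0.    ,   0.    ,   1.    ]]), 'k1': -0.10754733306947316, 'R': array([[-0.0306, -0.9994,  0.016 ],
       [-0.9983,  0.0298, -0.0505],
       [ 0.05  , -0.0175, -0.9986]]), 't': array([-0.0662,  0.5723,  0.9169])}
{'clock': 0.1, 'joints': array([-1.2977,  0.3116,  0.014 ,  1.5129, -0.0044,  1.3192, -0.0272]), 'dq': array([ 0.0002, -0.0002,  0.    , -0.0028,  0.0003,  0.0001, -0.0013]), 'effort': array([  0.0004, -38.0853,   0.1465, -23.124 ,   0.0124,   0.0083,
         0.    ]), 'position': array([0.1701, 0.5225, 0.3029]), 'eef_rot': array([[-0.9509,  0.3095, -0.0006],
       [ 0.3095,  0.9509, -0.002 ],
       [-0.0001, -0.0021, -1.    ]]), 'wrist_force': array([-0.6495,  0.4296, -0.0589]), 'ft_torque': array([ 0.0004, -0.0183,  0.0462]), 'finger_force': 0.0, 'finger_gap': 1.0007252872603758}
pics
```

View pics/scene0.png

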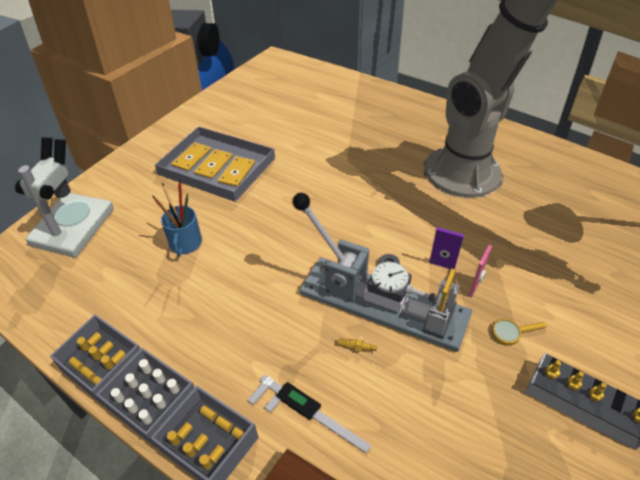

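View pics/top0.png

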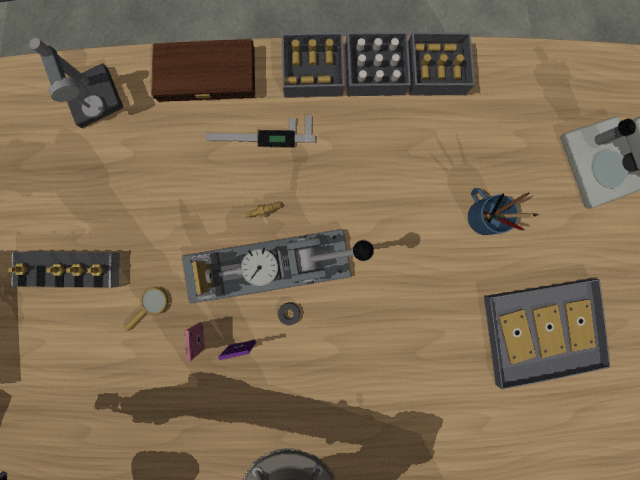

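The top view shows the tester with its nest at about (205,278), dial at (259,268) and ball at (363,250). The scene view shows the brass plate in the nest at about (447,290). Pink (194,342) and purple (238,350) look-alikes stand beside it, and three brass plates lie in the tray at (517–580,330). The plate meant is the brass one standing in the nest slots, and I'll confirm it with a crop.

```bash
cat > h.py <<'E'
from cell import r
import cv2,numpy as np
np.set_printoptions(precision=4,suppress=True)
def ray(n,uv):
    c=r.get_calibration(n); p=cv2.undistortPoints(np.array([[uv]],float),c["camera_matrix"],np.array([c["k1"],0,0,0.]))[0,0]
    R,t=np.array(c["R"]),np.array(c["t"]); return -R.T@t, R.T@np.array([*p,1.])
def onz(n,uv,z):
    o,d=ray(n,uv); return o+d*(z-o[2])/d[2]
def proj(n,X):
    c=r.get_calibration(n); R,t=np.array(c["R"]),np.array(c["t"])
    return cv2.projectPoints(np.array([X],float),cv2.Rodrigues(R)[0],t,c["camera_matrix"],np.array([c["k1"],0,0,0.]))[0].ravel()
def tri(a,b):
    (o1,d1),(o2,d2)=ray("top",a),ray("scene",b)
    s=np.linalg.lstsq(np.c_[d1,-d2],o2-o1,rcond=None)[0]; p,q=o1+s[0]*d1,o2+s[1]*d2
    return (p+q)/2,np.linalg.norm(p-q)
def blob(mask,box):
    x0,y0,x1,y1=box; m=np.zeros_like(mask); m[y0:y1,x0:x1]=mask[y0:y1,x0:x1]
    k,l,st,ce=cv2.connectedComponentsWithStats(m); i=1+np.argmax(st[1:,4]); return ce[i],st[i],(l==i).astype(np.uint8)
E
cat > m1.py <<'E'
from h import *
T=cv2.imread("pics/top0.png"); S=cv2.imread("pics/scene0.png")
def dark(I): return (I.max(2)<45).astype(np.uint8)
bt,s1,_=blob(dark(T),(345,232,385,270)); bs,s2,_=blob(dark(S),(285,185,318,218))
print("ball",bt,s1,bs,s2,*tri(bt,bs),onz("top",bt,.224))
def white(I): return ((I.min(2)>150)&(np.ptp(I,axis=2)<40)).astype(np.uint8)
out=[]
for I,n,b in((T,"top",(235,240,285,295)),(S,"scene",(360,250,420,305))):
    c,s,m=blob(white(I),b); ct=max(cv2.findContours(m,0,1)[0],key=cv2.contourArea); e=cv2.fitEllipse(cv2.convexHull(ct)); print("dial",e); out.append(e[0])
print(*tri(*out),onz("top",out[0],.105),onz("scene",out[1],.105))
H=cv2.cvtColor(T,cv2.COLOR_BGR2HSV); m=cv2.inRange(H,(12,120,120),(35,255,255))
c,s,mm=blob((m>0).astype(np.uint8),(188,250,222,305)); print("plate top",c,s,cv2.minAreaRect(cv2.findNonZero(mm)),onz("top",c,.144))
a=cv2.resize(T[235:320,170:270],None,fx=4,fy=4.7,interpolation=cv2.INTER_CUBIC)
b=cv2.resize(S[215:350,400:500],None,fx=4,fy=4,interpolation=cv2.INTER_CUBIC)
h=min(len(a),len(b)); cv2.imwrite("pics/crop1.png",np.hstack([cv2.resize(T[235:335,170:270],(400,400),interpolation=2),cv2.resize(S[230:330,400:500],(400,400),interpolation=2)]))
E
python3 m1.py
```

```text
ball [362.7357 250.0637] [353 241  21  20 314] [300.8656 201.1828] [294 194  15  16 186] [ 0.5322 -0.1508  0.226 ] 0.0006508128563798319 [ 0.532  -0.1508  0.224 ]Traceback (most recent call last):
  File "m1.py", line 9, in <module>
    c,s,m=blob(white(I),b); ct=max(cv2.findContours(m,0,1)[0],key=cv2.contourArea); e=cv2.fitEllipse(cv2.convexHull(ct)); print("dial",e); out.append(e[0])
                                                                                      ~~~~~~~~~~~~~~^^^^^^^^^^^^^^^^^^^^
cv2.error: OpenCV(4.12.0) /io/opencv/modules/imgproc/src/shapedescr.cpp:361: error: (-201:Incorrect size of input array) There should be at least 5 points to fit the ellipse in function 'fitEllipseNoDirect'
```

```bash
sed -i 's/I.min(2)>150)&(np.ptp(I,axis=2)<40)/I.min(2)>120)\&(np.ptp(I,axis=2)<70)/' m1.py; python3 m1.py
```

```text
ball [362.7357 250.0637] [353 241  21  20 314] [300.8656 201.1828] [294 194  15  16 186] [ 0.5322 -0.1508  0.226 ] 0.0006508128563798319 [ 0.532  -0.1508  0.224 ]
dial ((257.0113525390625, 267.2804870605469), (35.209957122802734, 41.61745834350586), 82.48717498779297)
dial ((394.7979736328125, 278.89422607421875), (29.98308753967285, 54.6860466003418), 113.46385192871094)
[0.5049 0.0437 0.0949] 0.005657799117280017 [0.5065 0.0399 0.105 ] [0.511  0.0491 0.105 ]
plate top [196.0294 277.2255] [193 262   7  32 102] ((196.0260009765625, 277.4190673828125), (31.399810791015625, 3.2692298889160156), 81.25383758544922) [0.4922 0.1481 0.144 ]
```

View pics/crop1.png

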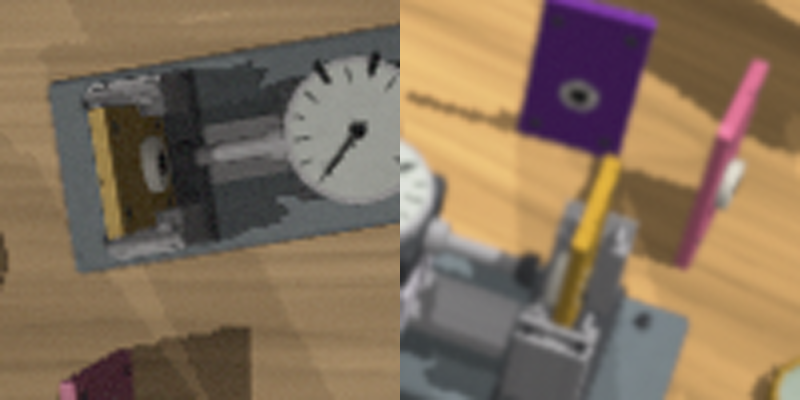

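The crop confirms it: the brass plate stands in the posts with its white collar facing the probe at crop (155,165). The pink and purple ones stand outside the tester. The nest is at about (0.492, 0.148), and tester +x is (-0.133, 0.991), a yaw of 97.6°. Moving above the plate now.

Emit:
step_arm:
  delta_pos:
    - [-1,-0.607,0]
    - [-1,-0.607,0]
    - [-1,-0.607,0]
    - [-1,-0.607,0]
    - [-1,-0.607,0]
  rotation:
    - [0,0,0]
    - [0,0,0]
    - [0,0,0]
    - [0,0,0]
    - [0,0,0]
  grip: [0,0,0,0,0]

```text
clock: 0.52
position: [0.247, 0.4331, 0.3033]
eef_rot: [[-0.951, 0.309, -0.0], [0.309, 0.951, -0.001], [0.0, -0.001, -1.0]]
wrist_force: [0.3, -0.6, 0.0]
finger_gap: 1.001
finger_force: 0.0
```

Emit:
step_arm:
  delta_pos:
    - [-1,-0.607,0]
    - [-1,-0.607,0]
    - [-1,-0.607,0]
    - [-1,-0.607,0]
    - [-1,-0.607,0]
  rotation:
    - [0,0,0]
    - [0,0,0]
    - [0,0,0]
    - [0,0,0]
    - [0,0,0]
  grip: [0,0,0,0,0]

```text
clock: 0.93
position: [0.3233, 0.3444, 0.3035]
eef_rot: [[-0.951, 0.31, -0.001], [0.31, 0.951, -0.001], [0.0, -0.001, -1.0]]
wrist_force: [1.0, 0.8, 0.0]
finger_gap: 1.0
finger_force: 0.0
```

Emit:
step_arm:
  delta_pos:
    - [-1,-0.607,0]
    - [-1,-0.607,0]
    - [-1,-0.607,0]
    - [-1,-0.607,0]
    - [-1,-0.607,0]
  rotation:
    - [0,0,0]
    - [0,0,0]
    - [0,0,0]
    - [0,0,0]
    - [0,0,0]
  grip: [0,0,0,0,0]

```text
clock: 1.35
position: [0.3995, 0.2558, 0.3035]
eef_rot: [[-0.951, 0.309, -0.001], [0.309, 0.951, -0.001], [0.001, -0.001, -1.0]]
wrist_force: [-0.2, 0.6, 0.9]
finger_gap: 1.001
finger_force: 0.0
```

Emit:
step_arm:
  delta_pos:
    - [-1,-0.607,0]
    - [-1,-0.607,0]
    - [-1,-0.607,0]
    - [-1,-0.607,0]
    - [-1,-0.607,0]
  rotation:
    - [0,0,0]
    - [0,0,0]
    - [0,0,0]
    - [0,0,0]
    - [0,0,0]
  grip: [0,0,0,0,0]

```text
clock: 1.77
position: [0.4757, 0.1673, 0.3034]
eef_rot: [[-0.951, 0.309, -0.001], [0.309, 0.951, -0.0], [0.001, -0.001, -1.0]]
wrist_force: [0.5, 0.0, -0.0]
finger_gap: 1.003
finger_force: 0.0
```

Emit:
step_arm:
  delta_pos:
    - [-1,-0.607,0]
    - [0,0,0.3]
    - [0,0,0.3]
    - [0,0,0.3]
    - [0,0,0.3]
  rotation:
    - [0,0,0]
    - [0,0,-0.91]
    - [0,0,-0.91]
    - [0,0,-0.91]
    - [0,0,-0.91]
  grip: [0.2,0.2,0.2,0.2,0.2]

```text
clock: 2.18
position: [0.4905, 0.1503, 0.279]
eef_rot: [[-0.998, 0.058, -0.001], [0.058, 0.998, -0.0], [0.001, -0.0, -1.0]]
wrist_force: [-0.3, -0.3, -0.3]
finger_gap: 0.805
finger_force: 0.0
```

Emit:
step_arm:
  delta_pos:
    - [0,0,0.3]
    - [0,0,0.3]
    - [0,0,0.3]
    - [0,0,0]
    - [0,0,0]
  rotation:
    - [0,0,-0.91]
    - [0,0,-0.91]
    - [0,0,-0.91]
    - [0,0,0]
    - [0,0,0]
  grip: [0.2,0.2,0.2,0.2,0.2]

```text
clock: 2.6
position: [0.4903, 0.1504, 0.2613]
eef_rot: [[-0.992, -0.128, -0.002], [-0.128, 0.992, -0.001], [0.002, -0.0, -1.0]]
wrist_force: [-0.4, 0.4, -0.2]
finger_gap: 0.797
finger_force: 0.0
```

```bash
python3 - <<'E'
from h import *
a=onz("scene",(453,270),.144);b=onz("scene",(445.5,290),.144);print(a,b,(a+b)/2,np.linalg.norm(a-b))
S=cv2.imread("pics/scene0.png");H=cv2.cvtColor(S,cv2.COLOR_BGR2HSV)
m=(cv2.inRange(H,(18,150,190),(32,255,255))>0).astype(np.uint8)
c,s,mm=blob(m,(435,260,465,300));q=cv2.minAreaRect(cv2.findNonZero(mm));print(c,s,q,onz("scene",c,.144))
print(proj("scene",[.492,.1481,.144]),proj("top",[.492,.1481,.144]))
E
```

```text
[0.4632 0.1436 0.144 ] [0.5145 0.1511 0.144 ] [0.4889 0.1474 0.144 ] 0.05182924253968935
[448.7381 280.4643] [444 270  11  22  84] ((448.72601318359375, 280.39727783203125), (3.5112345218658447, 23.17414665222168), 20.556045532226562) [0.4908 0.1471 0.144 ]
[448.9881 281.1128] [196.0057 277.3124]
```

Emit:
step_arm:
  delta_pos:
    - [-0.04,-0.14,0.8]
    - [0,0,0.9]
    - [0,0,0.9]
    - [0,0,0.8]
    - [0,0,0.65]
  rotation:
    - [0,0,0]
    - [0,0,0]
    - [0,0,0]
    - [0,0,0]
    - [0,0,0]
  grip: [0.2,0.2,0.2,0.2,0.2]
  squeeze: 60

```text
clock: 3.02
position: [0.4916, 0.1479, 0.1801]
eef_rot: [[-0.992, -0.128, -0.001], [-0.128, 0.992, -0.0], [0.001, -0.0, -1.0]]
wrist_force: [0.1, 0.0, 0.0]
finger_gap: 0.801
finger_force: 0.0
```

Emit:
step_arm:
  delta_pos:
    - [0,0,0]
    - [0,0,0]
    - [0,0,0]
    - [0,0,0]
    - [0,0,0]
  rotation:
    - [0,0,0]
    - [0,0,0]
    - [0,0,0]
    - [0,0,0]
    - [0,0,0]
  grip: [0.5,0.8,1,1,1]

```text
clock: 3.43
position: [0.4926, 0.1481, 0.1821]
eef_rot: [[-0.992, -0.129, 0.002], [-0.129, 0.992, 0.001], [-0.002, 0.001, -1.0]]
wrist_force: [-1.2, 5.2, 8.8]
finger_gap: 0.091
finger_force: 18.4
```

Emit:
step_arm:
  delta_pos:
    - [0,0,0]
    - [0,0,0]
    - [0,0,0]
    - [0,0,0]
    - [0,0,0]
  rotation:
    - [0,0,0]
    - [0,0,0]
    - [0,0,0]
    - [0,0,0]
    - [0,0,0]
  grip: [1,1,1,1,1]

```text
clock: 3.85
position: [0.4928, 0.148, 0.1822]
eef_rot: [[-0.992, -0.129, 0.003], [-0.129, 0.992, 0.001], [-0.003, 0.0, -1.0]]
wrist_force: [0.5, -0.1, 6.2]
finger_gap: 0.085
finger_force: 59.7
```

Emit:
step_arm:
  delta_pos:
    - [0,0,-0.3]
    - [0,0,-0.7]
    - [0,0,-1]
    - [0,0,-1]
    - [0,0,-1]
  rotation:
    - [0,0,0]
    - [0,0,0]
    - [0,0,0]
    - [0,0,0]
    - [0,0,0]
  grip: [1,1,1,1,1]

```text
clock: 4.27
position: [0.4907, 0.1477, 0.2604]
eef_rot: [[-0.992, -0.13, -0.004], [-0.13, 0.992, -0.001], [0.004, -0.001, -1.0]]
wrist_force: [0.1, 0.6, -3.8]
finger_gap: 0.083
finger_force: 58.9
```

Emit:
step_arm:
  delta_pos:
    - [0,0,-1]
    - [0,0,0]
    - [0,0,0]
    - [0,0,0]
    - [0,0,0]
  rotation:
    - [0,0,0]
    - [0,0,0]
    - [0,0,0]
    - [0,0,0]
    - [0,0,0]
  grip: [1,1,1,1,1]

```text
clock: 4.68
position: [0.4905, 0.1476, 0.2786]
eef_rot: [[-0.992, -0.13, -0.005], [-0.13, 0.992, -0.002], [0.005, -0.001, -1.0]]
wrist_force: [0.3, -0.5, -4.3]
finger_gap: 0.088
finger_force: 59.2
```

```bash
python3 - <<'E'
from h import *
a=r.read_camera("top")[:,:,::-1];b=r.read_camera("scene")[:,:,::-1]
cv2.imwrite("pics/t2.png",a);cv2.imwrite("pics/s2.png",b)
cv2.imwrite("pics/c2.png",np.hstack([cv2.resize(a[220:340,140:260],(400,400),interpolation=2),cv2.resize(b[210:330,390:510],(400,400),interpolation=2)]))
print(r.observe()["joints"])
E
```

```text
[-0.5664  0.2551  0.2977  1.6597 -0.0779  1.2422  1.4484]
```

View pics/c2.png

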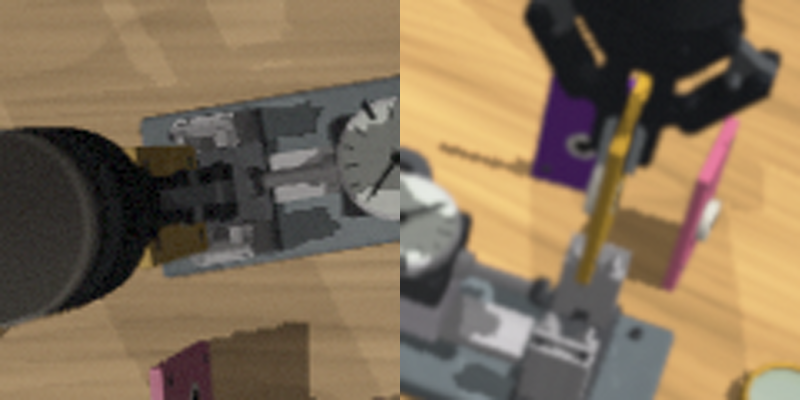

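The plate is clear of the posts, held between the pads with its collar still on the probe side (crop right, (590,180)). Turning it 180° now.

Emit:
step_arm:
  delta_pos:
    - [0,0,0]
    - [0,0,0]
    - [0,0,0]
    - [0,0,0]
    - [0,0,0]
  rotation:
    - [0,0,1]
    - [0,0,1]
    - [0,0,1]
    - [0,0,1]
    - [0,0,1]
  grip: [1,1,1,1,1]

```text
clock: 5.2
position: [0.4914, 0.1478, 0.2799]
eef_rot: [[-0.975, 0.221, -0.002], [0.221, 0.975, -0.001], [0.002, -0.001, -1.0]]
wrist_force: [-0.1, 0.5, -4.0]
finger_gap: 0.085
finger_force: 59.0
```

Emit:
step_arm:
  delta_pos:
    - [0,0,0]
    - [0,0,0]
    - [0,0,0]
    - [0,0,0]
    - [0,0,0]
  rotation:
    - [0,0,1]
    - [0,0,1]
    - [0,0,1]
    - [0,0,1]
    - [0,0,1]
  grip: [1,1,1,1,1]

```text
clock: 5.62
position: [0.4914, 0.1478, 0.2799]
eef_rot: [[-0.841, 0.541, -0.002], [0.541, 0.841, -0.001], [0.001, -0.002, -1.0]]
wrist_force: [0.1, 0.6, -3.5]
finger_gap: 0.087
finger_force: 59.0
```

Emit:
step_arm:
  delta_pos:
    - [0,0,0]
    - [0,0,0]
    - [0,0,0]
    - [0,0,0]
    - [0,0,0]
  rotation:
    - [0,0,1]
    - [0,0,1]
    - [0,0,1]
    - [0,0,1]
    - [0,0,1]
  grip: [1,1,1,1,1]

```text
clock: 6.03
position: [0.4914, 0.1478, 0.2799]
eef_rot: [[-0.605, 0.796, -0.002], [0.796, 0.605, -0.001], [0.0, -0.002, -1.0]]
wrist_force: [0.2, 0.4, -4.1]
finger_gap: 0.085
finger_force: 59.0
```

Emit:
step_arm:
  delta_pos:
    - [0,0,0]
    - [0,0,0]
    - [0,0,0]
    - [0,0,0]
    - [0,0,0]
  rotation:
    - [0,0,1]
    - [0,0,1]
    - [0,0,1]
    - [0,0,1]
    - [0,0,1]
  grip: [1,1,1,1,1]

```text
clock: 6.45
position: [0.4914, 0.1479, 0.28]
eef_rot: [[-0.297, 0.955, -0.002], [0.955, 0.297, -0.001], [-0.0, -0.002, -1.0]]
wrist_force: [0.3, -0.1, -3.9]
finger_gap: 0.087
finger_force: 59.0
```

Emit:
step_arm:
  delta_pos:
    - [0,0,0]
    - [0,0,0]
    - [0,0,0]
    - [0,0,0]
    - [0,0,0]
  rotation:
    - [0,0,1]
    - [0,0,1]
    - [0,0,1]
    - [0,0,1]
    - [0,0,1]
  grip: [1,1,1,1,1]

```text
clock: 6.87
position: [0.4914, 0.1479, 0.28]
eef_rot: [[0.048, 0.999, -0.002], [0.999, -0.048, -0.001], [-0.001, -0.002, -1.0]]
wrist_force: [0.2, -0.5, -3.8]
finger_gap: 0.082
finger_force: 59.0
```

Emit:
step_arm:
  delta_pos:
    - [0,0,0]
    - [0,0,0]
    - [0,0,0]
    - [0,0,0]
    - [0,0,0]
  rotation:
    - [0,0,1]
    - [0,0,1]
    - [0,0,1]
    - [0,0,1]
    - [0,0,1]
  grip: [1,1,1,1,1]

```text
clock: 7.28
position: [0.4914, 0.1479, 0.28]
eef_rot: [[0.387, 0.922, -0.002], [0.922, -0.387, -0.001], [-0.001, -0.001, -1.0]]
wrist_force: [0.2, -0.3, -4.5]
finger_gap: 0.082
finger_force: 59.0
```

Emit:
step_arm:
  delta_pos:
    - [0,0,0]
    - [0,0,0]
    - [0,0,0]
    - [0,0,0]
    - [0,0,0]
  rotation:
    - [0,0,1]
    - [0,0,1]
    - [0,0,1]
    - [0,0,1]
    - [0,0,1]
  grip: [1,1,1,1,1]

```text
clock: 7.7
position: [0.4914, 0.1479, 0.28]
eef_rot: [[0.679, 0.734, -0.002], [0.734, -0.679, -0.001], [-0.002, -0.001, -1.0]]
wrist_force: [-0.1, -0.3, -3.8]
finger_gap: 0.084
finger_force: 59.0
```

Emit:
step_arm:
  delta_pos:
    - [0,0,0]
    - [0,0,0]
    - [0,0,0]
    - [0,0,0]
    - [0,0,0]
  rotation:
    - [0,0,1]
    - [0,0,1]
    - [0,0,1]
    - [0,0,1]
    - [0,0,1]
  grip: [1,1,1,1,1]

```text
clock: 8.12
position: [0.4914, 0.148, 0.28]
eef_rot: [[0.889, 0.458, -0.002], [0.458, -0.889, -0.001], [-0.002, -0.0, -1.0]]
wrist_force: [-0.1, 0.3, -3.8]
finger_gap: 0.082
finger_force: 59.0
```

Emit:
step_arm:
  delta_pos:
    - [0,0,0]
    - [0,0,0]
    - [0,0,0]
    - [0,0,0]
    - [0,0,0]
  rotation:
    - [0,0,1]
    - [0,0,1]
    - [0,0,1]
    - [0,0,1]
    - [0,0,1]
  grip: [1,1,1,1,1]

```text
clock: 8.53
position: [0.4914, 0.148, 0.2801]
eef_rot: [[0.992, 0.126, -0.002], [0.126, -0.992, -0.001], [-0.002, 0.0, -1.0]]
wrist_force: [0.4, 0.6, -3.8]
finger_gap: 0.086
finger_force: 59.0
```

Emit:
step_arm:
  delta_pos:
    - [0,0,0.5]
    - [0,0,0.3]
    - [0,0,0]
    - [0,0,0]
  rotation:
    - [0,0,0]
    - [0,0,0]
    - [0,0,0]
    - [0,0,0]
  grip: [1,1,1,1]

```text
clock: 8.87
position: [0.4911, 0.1479, 0.2637]
eef_rot: [[0.991, 0.131, -0.002], [0.131, -0.991, -0.001], [-0.002, 0.001, -1.0]]
wrist_force: [0.9, -0.5, -3.6]
finger_gap: 0.089
finger_force: 58.9
```

```bash
python3 - <<'E'
from h import *
a=r.read_camera("top")[:,:,::-1];b=r.read_camera("scene")[:,:,::-1]
cv2.imwrite("pics/t3.png",a);cv2.imwrite("pics/s3.png",b)
cv2.imwrite("pics/c3.png",np.hstack([cv2.resize(a[225:325,160:260],(400,600),interpolation=2)[:,:],cv2.resize(b[225:345,410:490],(400,600),interpolation=2)]))
print(r.observe()["joints"],r.observe()["position"],r.observe()["eef_rot"])
E
```

```text
[-0.9536  0.3257  0.8061  1.6962 -0.2477  1.2258 -1.5294] [0.4919 0.1478 0.2648] [[ 0.9915  0.1302 -0.0001]
 [ 0.1302 -0.9915 -0.0001]
 [-0.0001  0.0001 -1.    ]]
```

View pics/c3.png

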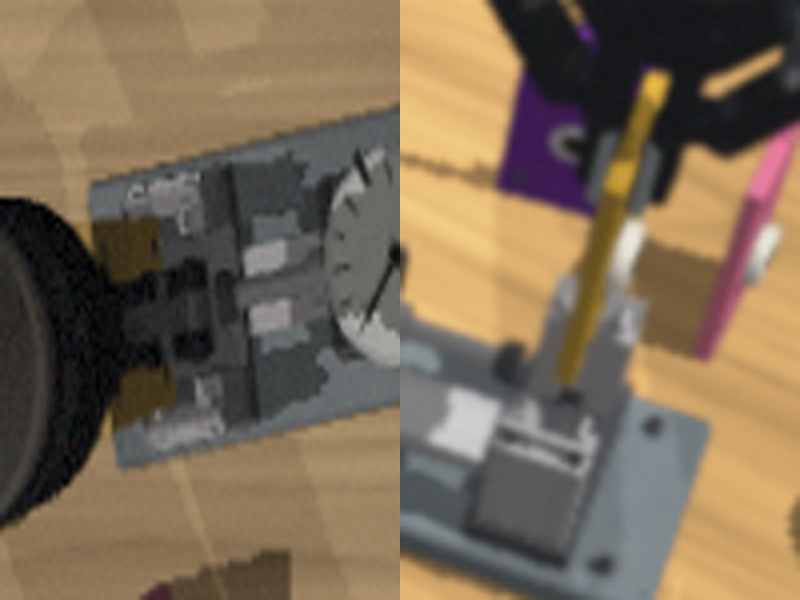

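```bash
python3 - <<'E'
from h import *
tx=np.array([-.131,.9914]);ty=np.array([-.9914,-.131]);N=np.array([.4915,.1478])
f=lambda p:(np.array([ (p[:2]-N)@tx,(p[:2]-N)@ty])*1e3).round(1)
print("scene near bottom",f(onz("scene",(443,301.4),.1166)))
T=cv2.imread("pics/t3.png");H=cv2.cvtColor(T,cv2.COLOR_BGR2HSV)
m=cv2.inRange(H,(12,150,40),(32,255,140));m[:255]=0;m[305:]=0;m[:,:180]=0;m[:,210:]=0
for row in range(258,300): 
    w=np.flatnonzero(m[row]); 
    if len(w): print(row,w.min(),w.max(),end=" | ")
print()
for uv in((199.5,261.5),(203.5,294)): print("top",f(onz("top",uv,.1166)))
for s in (-30,30):
  for z in (.1166,.2266):
    for x in (-4,4):
      P=np.r_[N+tx*x/1e3+ty*s/1e3,z]; print(s,z,x,proj("top",P).round(1),proj("scene",P).round(1))
E
```

```text
scene near bottom [  1.8 -28.5]
262 183 196 | 263 183 196 | 264 183 199 | 265 180 196 | 266 188 196 | 267 187 194 | 268 188 199 | 269 189 197 | 270 188 193 | 271 190 192 | 286 196 196 | 287 193 193 | 288 197 197 | 289 194 199 | 290 192 200 | 291 198 200 | 292 199 199 | 293 188 190 | 294 189 192 | 295 188 188 | 
top [ -3.6 -29.1]
top [-1.7 33.1]
-30 0.1166 -4 [199.7 261. ] [439.8 301. ]
-30 0.1166 4 [195.6 261.6] [443.9 302.4]
-30 0.2266 -4 [182.6 261.6] [450. 262.]
-30 0.2266 4 [178.  262.3] [454.6 263.5]
30 0.1166 -4 [204.4 292.2] [448.9 278.1]
30 0.1166 4 [200.3 292.9] [452.9 279.4]
30 0.2266 -4 [188.1 297.5] [459.4 238.6]
30 0.2266 4 [183.4 298.3] [463.8 240. ]
```

Emit:
step_arm:
  delta_pos:
    - [0.03,0,0.6]
    - [0,0,0.6]
    - [0,0,0.4]
    - [0,0,0.25]
    - [0,0,0.25]
  rotation:
    - [0,0,0]
    - [0,0,0]
    - [0,0,0]
    - [0,0,0]
    - [0,0,0]
  grip: [1,1,1,1,1]

```text
clock: 9.38
position: [0.4919, 0.1479, 0.2226]
eef_rot: [[0.992, 0.13, -0.002], [0.13, -0.992, -0.0], [-0.002, -0.0, -1.0]]
wrist_force: [-2.2, 0.4, -2.9]
finger_gap: 0.082
finger_force: 59.5
```

Emit:
step_arm:
  delta_pos:
    - [0,0,0.2]
    - [0,0,0.2]
    - [0,0,0.2]
  rotation:
    - [0,0,0]
    - [0,0,0]
    - [0,0,0]
  grip: [1,1,1]

```text
clock: 9.63
position: [0.4919, 0.1479, 0.2105]
eef_rot: [[0.992, 0.13, -0.001], [0.13, -0.992, -0.0], [-0.001, -0.0, -1.0]]
wrist_force: [-2.8, 0.5, -2.3]
finger_gap: 0.083
finger_force: 59.5
```

Emit:
step_arm:
  delta_pos:
    - [-0.03,0,0.3]
    - [0,0,0.3]
    - [0,0,0.3]
    - [0,0,0.2]
    - [0,0,0.1]
  rotation:
    - [0,0,0]
    - [0,0,0]
    - [0,0,0]
    - [0,0,0]
    - [0,0,0]
  grip: [1,1,1,1,1]

```text
clock: 10.05
position: [0.4917, 0.1479, 0.1861]
eef_rot: [[0.992, 0.13, -0.0], [0.13, -0.992, -0.0], [-0.001, 0.0, -1.0]]
wrist_force: [-3.1, 1.0, -3.1]
finger_gap: 0.088
finger_force: 59.5
```

Emit:
step_arm:
  delta_pos:
    - [0,0,0.1]
    - [0,0,0.1]
    - [0,0,0.05]
  rotation:
    - [0,0,0]
    - [0,0,0]
    - [0,0,0]
  grip: [1,1,1]

```text
clock: 10.3
position: [0.4918, 0.1478, 0.1822]
eef_rot: [[0.992, 0.13, -0.001], [0.13, -0.992, 0.0], [-0.001, -0.0, -1.0]]
wrist_force: [-6.1, -1.5, 6.6]
finger_gap: 0.08
finger_force: 60.8
```

Emit:
step_arm:
  delta_pos:
    - [-0.04,0,0.05]
    - [0,0,0.05]
    - [0,0,0]
  rotation:
    - [0,0,0]
    - [0,0,0]
    - [0,0,0]
  grip: [1,1,1]

```text
clock: 10.55
position: [0.4917, 0.1477, 0.1822]
eef_rot: [[0.992, 0.13, 0.001], [0.13, -0.992, 0.002], [0.001, -0.002, -1.0]]
wrist_force: [-6.7, -0.6, 10.8]
finger_gap: 0.084
finger_force: 61.7
```

Emit:
step_arm:
  delta_pos:
    - [0,0,0]
    - [0,0,0]
    - [0,0,0]
    - [0,0,0]
    - [0,0,0]
  rotation:
    - [0,0,0]
    - [0,0,0]
    - [0,0,0]
    - [0,0,0]
    - [0,0,0]
  grip: [0.85,0.7,0.6,0.6,0.6]

```text
clock: 10.97
position: [0.4916, 0.1479, 0.1801]
eef_rot: [[0.992, 0.13, 0.001], [0.13, -0.992, 0.0], [0.001, 0.0, -1.0]]
wrist_force: [-0.8, -0.6, -0.3]
finger_gap: 0.4
finger_force: 0.0
```

Emit:
step_arm:
  delta_pos:
    - [0,0,-0.4]
    - [0,0,-1]
    - [0,0,-1]
    - [0,0,-1]
    - [0,0,-1]
  rotation:
    - [0,0,0]
    - [0,0,0]
    - [0,0,0]
    - [0,0,0]
    - [0,0,0]
  grip: [0.5,0.4,0.4,0.4,0.4]

```text
clock: 11.38
position: [0.4912, 0.1476, 0.2694]
eef_rot: [[0.992, 0.129, 0.001], [0.129, -0.992, 0.0], [0.001, 0.0, -1.0]]
wrist_force: [1.2, 0.2, 0.2]
finger_gap: 0.596
finger_force: 0.0
```

```bash
python3 - <<'E'
from h import *
a=r.read_camera("top")[:,:,::-1];b=r.read_camera("scene")[:,:,::-1]
cv2.imwrite("pics/t4.png",a);cv2.imwrite("pics/s4.png",b)
cv2.imwrite("pics/c4.png",np.hstack([cv2.resize(a[225:325,160:260],(400,400),interpolation=2)[:,:],cv2.resize(b[235:335,410:510],(400,400),interpolation=2)]))
for P in([.4915,.1478,.144],[.4915+.03*.9914,.1478+.03*.131,.144],[.4915-.03*.9914,.1478-.03*.131,.144]): print(proj("scene",P))
H=cv2.cvtColor(b,cv2.COLOR_BGR2HSV)
m=(cv2.inRange(H,(18,150,190),(32,255,255))>0).astype(np.uint8)
c,s,mm=blob(m,(435,255,465,300));print(c,s)
E
```

```text
[448.9493 280.8658]
[444.2789 292.6368]
[453.4175 269.5426]
[449.0227 281.0682] [444 270  11  23  88]
```

View pics/c4.png

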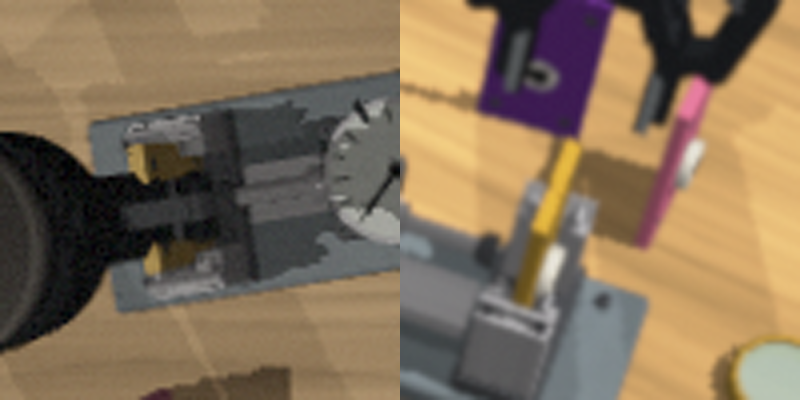

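The plate is reseated: its top-strip centre is at (449,281), as at the start, and the collar is now on the side away from the probe. Next is the ball.

Emit:
step_arm:
  delta_pos:
    - [0,0,-1]
    - [0.1,1,-1]
    - [0,1,-1]
    - [0,1,-1]
    - [0,1,0]
  rotation:
    - [0,0,0]
    - [0,0,0]
    - [0,0,0]
    - [0,0,0]
    - [0,0,0]
  grip: [0.4,0.2,0,0,0]

```text
clock: 11.9
position: [0.5052, 0.0676, 0.3515]
eef_rot: [[0.991, 0.13, 0.007], [0.13, -0.992, 0.001], [0.007, -0.0, -1.0]]
wrist_force: [0.8, -1.0, -0.2]
finger_gap: 0.998
finger_force: 0.0
```

Emit:
step_arm:
  delta_pos:
    - [0,1,0]
    - [0,1,0]
    - [0,1,0]
    - [0,1,0]
    - [0,1,0]
  rotation:
    - [0,0,0]
    - [0,0,0]
    - [0,0,0]
    - [0,0,0]
    - [0,0,0]
  grip: [0,0,0,0,0]

```text
clock: 12.32
position: [0.5162, -0.0313, 0.3474]
eef_rot: [[0.992, 0.13, -0.001], [0.13, -0.992, 0.0], [-0.001, -0.0, -1.0]]
wrist_force: [0.4, 0.2, -0.5]
finger_gap: 1.001
finger_force: 0.0
```

Emit:
step_arm:
  delta_pos:
    - [0,1,0]
    - [0,1,0]
    - [0,1,0]
    - [0,1,0]
    - [0,1,0]
  rotation:
    - [0,0,0]
    - [0,0,0]
    - [0,0,0]
    - [0,0,0]
    - [0,0,0]
  grip: [0,0,0,0,0]

```text
clock: 12.73
position: [0.5292, -0.1304, 0.3473]
eef_rot: [[0.992, 0.13, -0.001], [0.13, -0.992, 0.0], [-0.001, -0.0, -1.0]]
wrist_force: [-0.3, 0.5, 0.8]
finger_gap: 0.999
finger_force: 0.0
```

Emit:
step_arm:
  delta_pos:
    - [0,1,0]
    - [0,0,0]
    - [0,0,0]
    - [0,0,0]
    - [0,0,0]
  rotation:
    - [0,0,0]
    - [0,0,-1]
    - [0,0,-1]
    - [0,0,-1]
    - [0,0,-1]
  grip: [0,0,0,0,0]

```text
clock: 13.15
position: [0.5317, -0.1496, 0.3472]
eef_rot: [[0.916, 0.4, -0.001], [0.4, -0.916, 0.0], [-0.001, -0.001, -1.0]]
wrist_force: [-0.3, 0.4, 0.1]
finger_gap: 1.002
finger_force: 0.0
```

Emit:
step_arm:
  delta_pos:
    - [0,0,0]
    - [0,0,0]
    - [0,0,0]
    - [0,0,0]
    - [0,0,0]
  rotation:
    - [0,0,-1]
    - [0,0,-1]
    - [0,0,-1]
    - [0,0,-1]
    - [0,0,-1]
  grip: [0,0,0,0,0]

```text
clock: 13.57
position: [0.5317, -0.1493, 0.3472]
eef_rot: [[0.724, 0.69, -0.001], [0.69, -0.724, 0.0], [-0.001, -0.001, -1.0]]
wrist_force: [0.0, 0.5, 0.3]
finger_gap: 1.005
finger_force: 0.0
```

Emit:
step_arm:
  delta_pos:
    - [0,0,0]
    - [0,0,0]
    - [0,0,0]
    - [0,0,0]
    - [0,0,0]
  rotation:
    - [0,0,-1]
    - [0,0,-1]
    - [0,0,-1]
    - [0,0,-1]
    - [0,0,-1]
  grip: [0,0,0,0,0]

```text
clock: 13.98
position: [0.5317, -0.1493, 0.3472]
eef_rot: [[0.444, 0.896, -0.001], [0.896, -0.444, 0.0], [-0.0, -0.001, -1.0]]
wrist_force: [-0.2, -0.2, -0.3]
finger_gap: 0.999
finger_force: 0.0
```

Emit:
step_arm:
  delta_pos:
    - [0,0,0]
    - [0,0,0]
    - [0,0,0]
    - [0,0,0]
    - [0,0,0]
  rotation:
    - [0,0,-1]
    - [0,0,-1]
    - [0,0,-1]
    - [0,0,-1]
    - [0,0,-1]
  grip: [0,0,0,0,0]

```text
clock: 14.4
position: [0.5317, -0.1494, 0.3472]
eef_rot: [[0.111, 0.994, -0.001], [0.994, -0.111, 0.0], [0.0, -0.001, -1.0]]
wrist_force: [-0.5, 0.2, -0.1]
finger_gap: 1.0
finger_force: 0.0
```

Emit:
step_arm:
  delta_pos:
    - [0,0,0]
    - [0,0,0]
    - [0,0,0]
    - [0,0,0]
    - [0,0,0]
  rotation:
    - [0,0,-1]
    - [0,0,-1]
    - [0,0,-1]
    - [0,0,-0.5]
    - [0,0,0]
  grip: [0,0,0,0,0]

```text
clock: 14.82
position: [0.5317, -0.1494, 0.3472]
eef_rot: [[-0.13, 0.992, -0.001], [0.992, 0.13, 0.0], [0.0, -0.001, -1.0]]
wrist_force: [-0.8, -0.5, -0.1]
finger_gap: 0.999
finger_force: 0.0
```

Emit:
step_arm:
  delta_pos:
    - [-0.08,0,0.9]
    - [0,0,0.9]
    - [0,0,0.9]
    - [0,0,0.9]
    - [0,0,0]
  rotation:
    - [0,0,0]
    - [0,0,0]
    - [0,0,0]
    - [0,0,0]
    - [0,0,0]
  grip: [0,0,0,0,0]
  squeeze: 50

```text
clock: 15.23
position: [0.5299, -0.15, 0.2717]
eef_rot: [[-0.129, 0.992, -0.008], [0.992, 0.129, 0.002], [0.003, -0.008, -1.0]]
wrist_force: [-0.5, 0.1, -0.1]
finger_gap: 1.002
finger_force: 0.0
```

Emit:
step_arm:
  delta_pos:
    - [0,0,0]
    - [0,0,0]
    - [0,0,0]
    - [0,0,0]
    - [0,0,0]
  rotation:
    - [0,0,0]
    - [0,0,0]
    - [0,0,0]
    - [0,0,0]
    - [0,0,0]
  grip: [0.4,0.7,1,1,1]

```text
clock: 15.65
position: [0.5323, -0.1516, 0.2773]
eef_rot: [[-0.129, 0.992, 0.001], [0.992, 0.129, -0.001], [-0.001, 0.001, -1.0]]
wrist_force: [-2.0, 0.0, 5.7]
finger_gap: 0.381
finger_force: 49.0
```

Emit:
step_arm:
  delta_pos:
    - [0,0,0]
    - [0,0,0]
    - [0,0,0]
  rotation:
    - [0,0,0]
    - [0,0,0]
    - [0,0,0]
  grip: [1,1,1]

```text
clock: 15.9
position: [0.5323, -0.1517, 0.2773]
eef_rot: [[-0.129, 0.992, 0.002], [0.992, 0.129, -0.001], [-0.001, 0.002, -1.0]]
wrist_force: [-1.6, -0.5, 5.3]
finger_gap: 0.381
finger_force: 49.2
```

Emit:
step_arm:
  delta_pos:
    - [-0.67,0,0.525]
    - [-0.615,0,0.585]
    - [-0.555,0,0.645]
    - [-0.485,0,0.695]
    - [0,0,0]
  rotation:
    - [0,0,0]
    - [0,0,0]
    - [0,0,0]
    - [0,0,0]
    - [0,0,0]
  grip: [1,1,1,1,1]

```text
clock: 16.32
position: [0.5388, -0.1995, 0.2265]
eef_rot: [[-0.126, 0.992, 0.002], [0.992, 0.126, -0.002], [-0.003, 0.002, -1.0]]
wrist_force: [-0.3, -2.8, 5.9]
finger_gap: 0.382
finger_force: 51.5
```

Emit:
step_arm:
  delta_pos:
    - [-0.415,0,0.74]
    - [-0.34,0,0.78]
    - [0,0,0]
    - [0,0,0]
  rotation:
    - [0,0,0]
    - [0,0,0]
    - [0,0,0]
    - [0,0,0]
  grip: [1,1,1,1]

```text
clock: 16.65
position: [0.5407, -0.2135, 0.1979]
eef_rot: [[-0.128, 0.992, 0.002], [0.992, 0.128, -0.002], [-0.003, 0.002, -1.0]]
wrist_force: [-1.1, -1.7, 6.0]
finger_gap: 0.382
finger_force: 52.9
```

```bash
python3 - <<'E'
from h import *
a=r.read_camera("top")[:,:,::-1];b=r.read_camera("scene")[:,:,::-1]
cv2.imwrite("pics/c5.png",np.hstack([cv2.resize(a[215:315,180:330],(480,320),interpolation=2),cv2.resize(b[235:335,340:440],(320,320),interpolation=2)]))
E
```

```text
(no output)
```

View pics/c5.png

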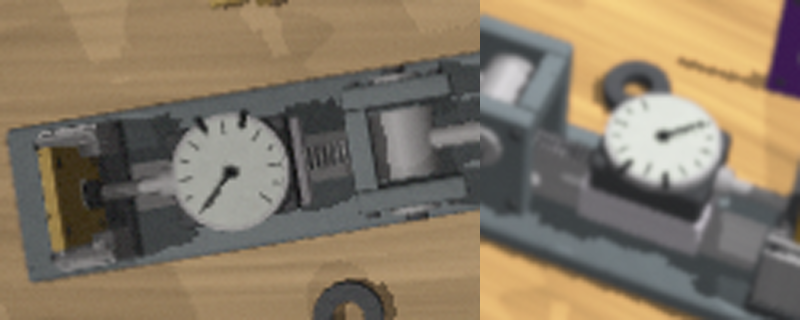

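```bash
cat > needle.py <<'E'
from h import *
I=r.read_camera("top")[:,:,::-1].copy(); cv2.imwrite("pics/last.png",I)
g=I.max(2); w=((I.min(2)>120)&(np.ptp(I,axis=2)<70)).astype(np.uint8)
c,s,m=blob(w,(215,235,285,300)); h=cv2.convexHull(cv2.findNonZero(m)); e=cv2.fitEllipse(h); C=onz("top",e[0],.105)
vs,us=np.mgrid[240:300,215:290]; P=np.array([[onz("top",(u,v),.105)[:2]-C[:2] for u in range(215,290)] for v in range(240,300)])
R=np.hypot(P[...,0],P[...,1]); d=np.clip(130-g[240:300,215:290].astype(float),0,None)*(R>.007)*(R<.020)
v=(P/R[...,None]*d[...,None]).sum((0,1)); phi=np.arctan2(v[1],v[0])
th=2.36-((phi-np.radians(7.6)+np.pi)%(2*np.pi)-np.pi)
s=r.observe(); print("centre",e,"C",C,"needle",th,"N",th/.0785,"coh",np.hypot(*v)/d.sum(),"tcp",s["position"],s["wrist_force"])
E
python3 needle.py
```

```text
Traceback (most recent call last):
  File "needle.py", line 5, in <module>
    vs,us=np.mgrid[240:300,215:290]; P=np.array([[onz("top",(u,v),.105)[:2]-C[:2] for u in range(215,290)] for v in range(240,300)])
                                                  ~~~^^^^^^^^^^^^^^^^^^
  File "h.py", line 8, in onz
    o,d=ray(n,uv); return o+d*(z-o[2])/d[2]
        ~~~^^^^^^
  File "h.py", line 5, in ray
    c=r.get_calibration(n); p=cv2.undistortPoints(np.array([[uv]],float),c["camera_matrix"],np.array([c["k1"],0,0,0.]))[0,0]
ValueError: time passes only in moves, steps and waits
```

Emit:
step_arm:
  delta_pos:
    - [-0.13,0,0.4]
    - [-0.13,0,0.4]
    - [-0.1,0,0.42]
    - [0,0,0]
    - [0,0,0]
  rotation:
    - [0,0,0]
    - [0,0,0]
    - [0,0,0]
    - [0,0,0]
    - [0,0,0]
  grip: [1,1,1,1,1]

```text
clock: 17.22
position: [0.5417, -0.2205, 0.1742]
eef_rot: [[-0.129, 0.992, 0.003], [0.992, 0.129, -0.002], [-0.003, 0.002, -1.0]]
wrist_force: [-0.9, -2.1, 6.9]
finger_gap: 0.381
finger_force: 53.8
```

```bash
python3 needle.py
```

```text
Traceback (most recent call last):
  File "needle.py", line 5, in <module>
    vs,us=np.mgrid[240:300,215:290]; P=np.array([[onz("top",(u,v),.105)[:2]-C[:2] for u in range(215,290)] for v in range(240,300)])
                                                  ~~~^^^^^^^^^^^^^^^^^^
  File "h.py", line 8, in onz
    o,d=ray(n,uv); return o+d*(z-o[2])/d[2]
        ~~~^^^^^^
  File "h.py", line 5, in ray
    c=r.get_calibration(n); p=cv2.undistortPoints(np.array([[uv]],float),c["camera_matrix"],np.array([c["k1"],0,0,0.]))[0,0]
ValueError: time passes only in moves, steps and waits
```

```bash
sed -i 's/^def ray/import functools\n@functools.lru_cache\ndef cal(n): return r.get_calibration(n)\ndef ray/; s/c=r.get_calibration(n)/c=cal(n)/' h.py; python3 needle.py
```

```text
centre ((246.61871337890625, 269.408447265625), (35.42909240722656, 45.08544921875), 80.82759094238281) C [0.503  0.0601 0.105 ] needle -0.5728885446975283 N -7.2979432445545 coh 0.2885938712441641 tcp [ 0.5417 -0.2204  0.1745] [-1.7466 -2.8189  6.4391]
```

```bash
python3 - <<'E'
s=open('needle.py').read()
i=s.index("c,s,m=blob");j=s.index("vs,us")
s=s[:i]+'''o=r.observe(); el=np.arcsin((.224-.2773+o["position"][2]-.085)/.170); th0=.96-el; k=.113-.025*th0
C=np.array([.4915+.131*k,.1478-.9914*k,.105]); e=(th0,proj("top",C))
'''+s[j:]
s+='''u,v=e[1].astype(int); cv2.imwrite("pics/dial.png",cv2.resize(I[v-30:v+30,u-30:u+30],(480,480),interpolation=2))
'''
open('needle.py','w').write(s)
E
python3 needle.py
```

```text
centre (np.float64(0.7453175156591807), array([249.6204, 268.8858])) C [0.5039 0.0542 0.105 ] needle 0.3557372144527027 N 4.531684260543983 coh 0.9953266234180036 tcp [ 0.5417 -0.2204  0.1745] [-1.0284 -2.6925  7.4667]
```

View pics/dial.png

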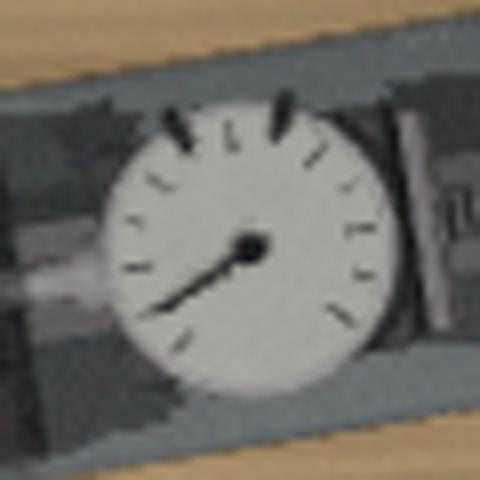

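The needle stands at about 4.5 N, and both markers are visible at the top of the dial, at crop (178,130) and (283,118). Pressing further.

Emit:
step_arm:
  delta_pos:
    - [-0.09,0,0.35]
    - [-0.06,0,0.35]
    - [-0.03,0,0.3]
    - [0,0,0]
    - [0,0,0]
  rotation:
    - [0,0,0]
    - [0,0,0]
    - [0,0,0]
    - [0,0,0]
    - [0,0,0]
  grip: [1,1,1,1,1]

```text
clock: 17.78
position: [0.5422, -0.2236, 0.1544]
eef_rot: [[-0.129, 0.992, 0.002], [0.992, 0.129, -0.001], [-0.002, 0.002, -1.0]]
wrist_force: [-2.4, -0.8, 9.1]
finger_gap: 0.382
finger_force: 55.1
```

```bash
python3 needle.py
```

```text
centre (np.float64(0.8639638571823598), array([248.1008, 269.1315])) C [0.5035 0.0572 0.105 ] needle 1.3971307760122111 N 17.797844280410335 coh 0.9977671942238875 tcp [ 0.5421 -0.2236  0.1546] [-1.5173 -0.9685  9.2423]
```

Emit:
step_arm:
  delta_pos:
    - [-0.02,0,0.3]
    - [-0.01,0,0.3]
    - [0,0,0.3]
    - [0,0,0]
    - [0,0,0]
  rotation:
    - [0,0,0]
    - [0,0,0]
    - [0,0,0]
    - [0,0,0]
    - [0,0,0]
  grip: [1,1,1,1,1]

```text
clock: 18.25
position: [0.5422, -0.2242, 0.1368]
eef_rot: [[-0.129, 0.992, 0.002], [0.992, 0.129, -0.001], [-0.001, 0.002, -1.0]]
wrist_force: [-3.6, -1.4, 10.6]
finger_gap: 0.385
finger_force: 56.3
```

```bash
python3 needle.py; python3 -c "
import cv2,numpy as np
from cell import r
d=cv2.imread('pics/dial.png');b=r.read_camera('scene')[:,:,::-1]
cv2.imwrite('pics/c6.png',np.hstack([cv2.resize(d,(400,400)),cv2.resize(b[240:340,390:490],(400,400),interpolation=2)]))"
```

```text
centre (np.float64(0.9681507454082913), array([246.7668, 269.3472])) C [0.5031 0.0598 0.105 ] needle 2.313107908441102 N 29.466342782689196 coh 0.9932651049239611 tcp [ 0.5423 -0.2242  0.1369] [-2.8654 -1.4514 11.1447]
```

View pics/c6.png

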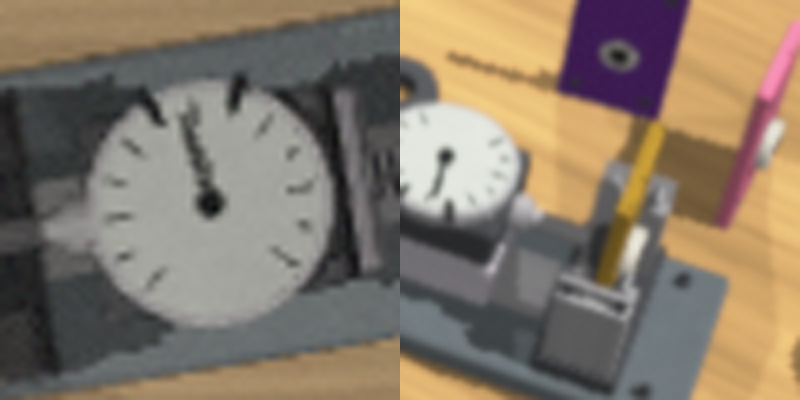

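The needle stands midway between the markers at about 29.5 N. The plate is upright in its slots with the collar away from the probe, and I'm still holding the lever.

```bash
python3 needle.py; python3 -c "
from cell import r
print(r.finish_job())"
```

```text
centre (np.float64(0.9675746854258378), array([246.7742, 269.346 ])) C [0.5031 0.0598 0.105 ] needle 2.2919313066293943 N 29.196577154514575 coh 0.9938834054673934 tcp [ 0.5422 -0.2242  0.137 ] [-2.0543 -0.413  10.861 ]
the job is handed in; nothing more can be done
None
```

The job is handed in: the plate is turned and reseated with its plain face to the probe, and the lever is still held with the needle reading about 29 N, between the two markers.

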